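# Load an L-bracket into the marking nest

### The arm

A 7-joint arm with a two-finger parallel gripper is mounted at the origin on the work surface. World frame = base frame: x ahead of the robot, y to its left, z up, the work surface at z = 0. Lengths are in m, angles in rad, forces in N, time in s.
With the tool pointing down it reaches from about 0.425 to 0.925 m from the base axis. Payload 6.8 kg.
Tool frame: the origin (TCP) lies midway between the tips of the shut fingers; the grasp point (between the pads) lies 19 mm behind it; z points along the fingers, y is the direction in which the jaws open and shut (so a half turn about z gives the same grasp; the last joint's range is limited). The gripper opens to 85 mm and grips with 20 to 120 N. Pads are 22 mm wide; open, the fingers measure 114 mm over their backs; the gripper's body (76 mm by 85 mm) begins 54 mm behind the grasp point. The pads swing forward as they close: fully open they stand 13 mm farther back than shut.
Start: joints at [-1.208, 0.477, 0.022, 1.555, -0.011, 1.109, -0.083], TCP at [0.306, 0.602, 0.231] pointing down, gripper open.
Joint ranges: [-2.96, 2.96], [-0.34, 2.1], [-1.41, 1.46], [0.24, 2.44], [-1.37, 4.51], [0.17, 1.92], [-2.96, 2.96]. Speed limits (rad/s): [2.39, 2.39, 3.14, 3.14, 3.14, 3.14, 3.14].

### API

Orientations are given as a rotation vector (axis times angle).
In Python, from bench import r gives the robot as it stands. The module is installed in compiled form; this text tells all that it offers.
- The arm moves only by the tool apply_moves, never from a script. Its argument "plan" is a list that holds one entry, the list of rows, each a list of 7 numbers: the turn, a rotation vector about the tool's x, y, z scaled (see below), then the shift along the tool's x, y, z scaled (see below), then the closure, from -1 (fully open) to 1 (shut). In form: [[[wx, wy, wz, tx, ty, tz, grip], ...]]. A call has 1 to 12 rows; each row is the pose to reach, as a shift and turn from the pose commanded when the call began, along the tool's axes at that moment, turning the shorter way round; what a row does not reach only later rows make up. The controller multiplies each number of a shift by 0.4 m and each number of a turn by 180 degrees. A row lasts 1/12 s, in which the tool goes at most 41.7 mm and 7.16 degrees, less where a joint would pass 70% of its speed; a pose out of reach is approached as far as the arm can. A call with a number of a shift or a turn outside -1 to 1 is refused whole. A call with a gripper value outside its range is refused whole. The fingers move at their own pace and stop on an object; "force" is the grip in N (left out, the last holds). Time passes only in rows, so rows that repeat a pose let the fingers close. It gives the time, the measured TCP pose, the force and the opening at its end, in the units of the state.
- r.get_obs(): the state, without advancing time (a new reading comes with each control period).
- r.grab_frame(name): name is "side" or "top" or "wrist"; returns a dict with "pixels" (400x640x3 uint8, blue, green, red), "fx", "fy", "cx", "cy" (pixels), "pose" (4x4, takes a point from camera to world coordinates). Camera axes: x right, y up, looking along -z (the intrinsics and any distortion apply to the point x, -y, -z); pixel columns grow to the right and rows downward; lengths in m; the calibration is good to about 2 mm. The wrist camera is an equidistant fisheye: a pixel r from the principal point sees the ray r / f radians off the axis. A picture is of the moment at which its call begins. There is no depth.
- r.hand_in(): hands the job in, once; it reports no verdict.
The state is a dict: "clock": time; "joints": joint angles; "qvel": joint speeds; "tau": joint torques, N m; "tcp_pos": TCP position; "orientation": TCP orientation; "contact_force": force on the tool from outside, world axes, zero at the start; "moment": the same for the moment, N m; "grip_width": finger opening in m.
Only numpy, scipy, OpenCV 4.12 (cv2) and the standard library are available. Lean on these libraries where they do the work, as an engineer would, in place of code of your own. Each camera call takes 0.05 s, during which the arm holds its last target. There are 200 camera calls.

### The job

Load the green L-bracket into the marking machine: lay it flat on the machine's plate in the mouth of the black guide rails, free end leading and upright flange towards the open front, and let go of it so it can find its own centre. Then push it in between the rails until it is fully home against the end stop, and let go. Do not bump the marking head, and leave the channel piece, the tub and the file where they are.

Things in the scene. Friction and masses are not known exactly. Their poses are not given: they have to be found in the camera images.
- bracket: Part to load: L-bracket of 8 mm steel plate, smooth green paint (friction 0.35), about 0.63 kg, flat on the bench left or right of the machine. Leg 130 mm long (own x -65 to +65), 60 mm wide (y), 8 mm thick (z). At the -x end one flange of full width stands up (x -65 to -57), top 45 mm above the underside. Origin: centre of the leg's underside, z up. Centre of mass near x = -13 mm
- bracket_tip (a point): middle of the free (+x) end of the bracket's leg, at the underside, 65 mm from the bracket's origin; this end has 12 mm 45-degree corners
- machine: Bench marking machine, fixed. Aluminium base plate 360 x 180 mm, 18 mm thick (own x -230 to +130, y -90 to +90, top at z = 18). Own +x points from its open front into the nest, away from the robot. Two gantry posts (x 30 to 60, y 58 to 88 either side) 162 mm high. Origin: on the centre line at the plate's underside. With the bracket home its flange's outer face is at x = -40
- nest_mouth (a point): centre of the mouth of the two black guide rails, on the plate's top (machine x = -90, y = 0, z = 18). The rails are slippery plastic, 14 mm high and 14 mm thick, symmetric about y = 0; the gap narrows evenly from 125 mm here to 63 mm at machine x = -20, then stays 63 mm up to the end stop
- nest_end (a point): middle of the face of the steel end stop, on the plate's top (machine x = +90, y = 0, z = 18); the stop is 60 mm wide and 20 mm high
- marking_head: Head box between the posts, fixed; its frame is the machine's. 100 mm wide, x -34 (front face) to +30, z 70 to 150, with a cross-beam behind it; a stylus hangs down to z = 36, clear of the leg. A bracket that is home has its flange's outer face only 6 mm before the head's front face, so an upright gripper would hit the head: lean the tool, fingers forward and down, body back towards the open front
- channel: bystander: U-shaped channel of the same green plate, 130 x 60 x 45 mm high, with an upright flange at both ends; loose, origin at the centre of its underside
- plug_tub: bystander: open black tub 110 x 90 x 50 mm with yellow masking plugs; loose, origin at the centre of its underside
- file: bystander: flat file with a wooden handle, 245 mm long, lying on the bench; loose, origin near its middle on the underside, blade towards its own +x
Things that resemble listed ones, but are neither listed nor needed, are in the scene too. What is shaped like the bracket but brown or orange is not meant.

How it is judged:
On the way:
1. the bracket lies flat on the machine's plate at the mouth of the guides, free end leading, not yet home, and has been let go (x of bracket_tip in the frame of machine between -0.13 and 0.04 m and y of bracket_tip in the frame of machine between -0.055 and 0.055 m and x of nest_end in the frame of bracket above 0.08 m and z of bracket in the frame of machine between 0.015 and 0.021 m and angle between bracket's own z axis and vertical below 0.05 rad and linear speed of bracket below 0.02 m/s and contact force between the fingers and bracket below 0.3 N), for 0.2 s.
At the end, for the whole second after the job is handed in: The bracket lies flat on the machine's plate between the guide rails, at rest and let go, its free end within 3 mm of the end stop and of the nest's centre line, and in line with the nest within 2 degrees; the channel, the tub and the file are within 30 mm of where they were (x of bracket_tip in the frame of machine above 0.087 m and y of bracket_tip in the frame of machine between -0.003 and 0.003 m and angle between the x axis of bracket and the x axis of machine, either way round below 0.035 rad and z of bracket_tip in the frame of machine between 0.015 and 0.021 m and angle between bracket's own z axis and vertical below 0.03 rad and linear speed of bracket below 0.01 m/s and distance of each of channel, plug_tub, file from where it was at the start of the episode below 0.03 m); the robot touches nothing.
It fails at once if the marking head is bumped (more than 5 N) (contact force between marking_head and anything else above 5 N).
It fails at once if the channel is pushed away (more than 30 mm) (distance of channel from where it was at the start of the episode above 0.03 m).
It fails at once if the tub is pushed away (more than 30 mm) (distance of plug_tub from where it was at the start of the episode above 0.03 m).
It fails at once if the file is pushed away (more than 30 mm) (distance of file from where it was at the start of the episode above 0.03 m).
It also fails if it takes over 61 s, if anything falls off the work surface, if the arm or the gripper's body presses on something with over 40 N, if the wrist force passes 120 N, or if a joint passes its speed limit or range.

## Working session

There is one attempt and no reset: what is moved stays moved. The work goes in short steps, Python scripts to look and compute and a tool call to move; the robot and the scene stay as the last step left them, time stands still between calls to the robot, and variables do not carry over. Pictures are saved under pics/ and viewed, on a budget of 10 in all, crops included, one or two more only if the job needs it, and the job is handed in when it is done.

Besides the shell and the picture viewer there is one more tool, called after ">>>" as name(argument=value, ...) on one line, values as JSON. apply_moves: Moves the arm, as the interface text tells. Its arguments: {"type":"object","properties":{"plan":{"type":"array","items":{"type":"array","items":{"type":"array","items":{"type":"number","minimum":-1,"maximum":1}}}},"force":{"type":"number"}},"required":["plan"]}

```bash
mkdir -p pics; cat > h.py <<'E'
import numpy as np, cv2, json
from scipy.spatial.transform import Rotation as R
from bench import r
def snap(n,tag):
    f=r.grab_frame(n); cv2.imwrite(f'pics/{tag}.png',f['pixels'])
    np.savez(f'pics/{tag}.npz',**{k:np.array(f[k]) for k in f}); return f
def load(tag): return dict(np.load(f'pics/{tag}.npz',allow_pickle=True))
def ray(f,u,v,fish=False):
    a=(u-f['cx'])/f['fx']; b=(v-f['cy'])/f['fy']
    if fish:
        t=np.hypot(a,b); s=np.sin(t)/t if t>1e-9 else 1; d=np.array([a*s,b*s,np.cos(t)])
    else: d=np.array([a,b,1.])
    d=np.array([d[0],-d[1],-d[2]]); P=f['pose']; return P[:3,3],P[:3,:3]@d
def onz(f,u,v,z,fish=False):
    o,d=ray(f,u,v,fish); return o+d*(z-o[2])/d[2]
def tri(rays):
    A=np.zeros((3,3));b=np.zeros(3)
    for o,d in rays:
        d=d/np.linalg.norm(d);M=np.eye(3)-np.outer(d,d);A+=M;b+=M@o
    return np.linalg.solve(A,b)
def proj(f,p,fish=False):
    P=f['pose'];c=P[:3,:3].T@(np.array(p)-P[:3,3]);x,y,z=c[0],-c[1],-c[2]
    if fish:
        t=np.arctan2(np.hypot(x,y),z);k=t/np.hypot(x,y)
        return f['cx']+f['fx']*x*k,f['cy']+f['fy']*y*k
    return f['cx']+f['fx']*x/z,f['cy']+f['fy']*y/z
def rel(p,rotmat):
    "row numbers for world target from present pose"
    s=r.get_obs();R0=R.from_rotvec(s['orientation']);
    w=(R0.inv()*R.from_matrix(rotmat)).as_rotvec()/np.pi
    t=R0.inv().apply(np.array(p)-s['tcp_pos'])/0.4
    return np.round(np.r_[w,t],4)
E
python3 - <<'E'
from h import *
s=r.get_obs();print({k:np.round(v,3) for k,v in s.items()}); print(R.from_rotvec(s['orientation']).as_matrix().round(3))
for n in('top','side'):
    f=snap(n,n+'0');print(n,f['fx'],f['fy'],f['cx'],f['cy'],f['pose'].round(3).tolist(),[k for k in f])
E
```

```text
{'clock': np.float64(0.0), 'joints': array([-1.208,  0.478,  0.022,  1.556, -0.012,  1.109, -0.083]), 'qvel': array([-0.001,  0.   , -0.001,  0.   ,  0.   ,  0.002, -0.   ]), 'tau': array([-1.0000e-03, -5.9645e+01,  1.6070e+00, -2.8120e+01,  1.2000e-02,
        9.0000e-03,  0.0000e+00]), 'tcp_pos': array([0.306, 0.601, 0.23 ]), 'orientation': array([-7.330e-01, -3.055e+00,  3.000e-03]), 'contact_force': array([-0.49 , -0.093, -0.409]), 'moment': array([ 0.01 , -0.011,  0.043]), 'grip_width': np.float64(0.085)}
[[-0.891  0.454 -0.001]
 [ 0.454  0.891 -0.002]
 [-0.    -0.002 -1.   ]]
top 369.4851515311631 369.4851515311631 321.0333040700991 204.86755775419692 [[0.013, 0.981, -0.193, 0.376], [-1.0, 0.015, 0.008, -0.037], [0.011, 0.193, 0.981, 1.08], [0.0, 0.0, 0.0, 1.0]] ['pixels', 'fx', 'fy', 'cx', 'cy', 'pose']
side 439.2455719037572 439.2455719037572 319.4430251047077 200.93511876025968 [[0.993, 0.081, -0.089, 0.47], [-0.119, 0.545, -0.83, -1.087], [-0.019, 0.835, 0.55, 0.741], [0.0, 0.0, 0.0, 1.0]] ['pixels', 'fx', 'fy', 'cx', 'cy', 'pose']
```

View pics/top0.png

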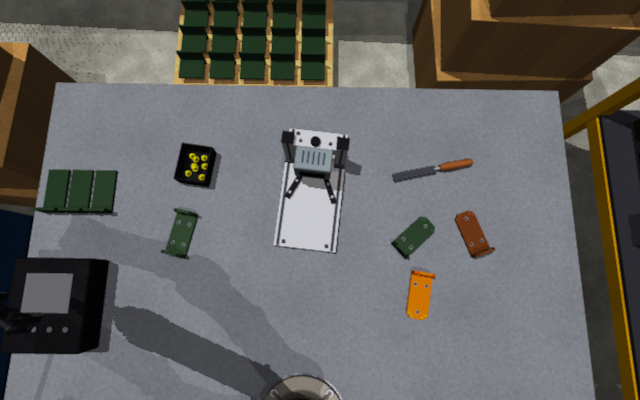

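View pics/side0.png

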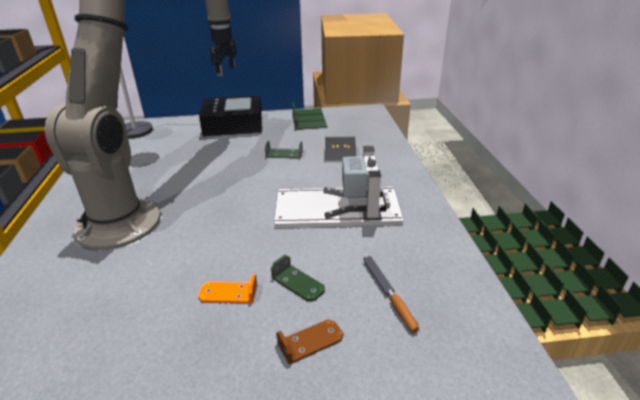

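Candidates for the bracket, by top-view pixel:
- Green part at (413,238), side view (298,279): one flange and chamfered free end.
- Green part at (180,233): two flanges, so it is the channel.
- Brown part (473,233) and orange part (420,295): wrong colour.
- Green stack at (80,190) and the crate: not loose single parts.

I choose (413,238) and check it in a close crop, with the machine alongside.

```bash
python3 - <<'E'
from h import *
t=load('top0')['pixels'];s=load('side0')['pixels']
z=lambda i,u,v,w,h:cv2.resize(i[v:v+h,u:u+w],(400,300),interpolation=cv2.INTER_CUBIC)
a=np.vstack([np.hstack([z(t,375,206,72,54),z(s,256,246,80,60)]),np.hstack([z(t,240,120,184,138),z(s,264,144,148,111)])])
cv2.imwrite('pics/c1.png',a)
E
```

```text
(no output)
```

View pics/c1.png

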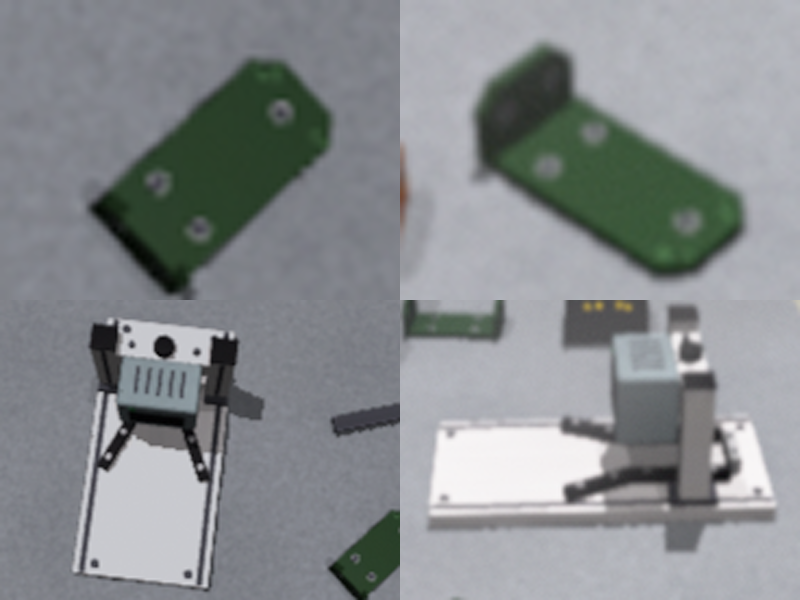

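The crop confirms it: one flange, at top crop (95-185, 200-290), chamfered free end, green. Next I triangulate its holes and tip corners and the plate's corners.

```bash
cat > m.py <<'E'
from h import *
t=load('top0');s=load('side0')
T=[(247,60),(287,62),(330,112),(328,150),(280,112),(158,183),(200,228)]
S=[(738,190),(742,222),(690,270),(655,272),(688,220),(594,132),(547,166)]
for a,b in zip(T,S):
    print(tri([ray(t,375+a[0]*.18,206+a[1]*.18),ray(s,256+(b[0]-400)*.2,246+b[1]*.2)]).round(4))
print('plate')
T=[(76,572),(209,587),(237,332),(108,320)];S=[(438,423),(430,517),(775,508),(742,417)]
for a,b in zip(T,S):
    print(tri([ray(t,240+a[0]*.46,120+(a[1]-300)*.46),ray(s,264+(b[0]-400)*.37,144+(b[1]-300)*.37)]).round(4))
E
python3 m.py
```

```text
[ 0.5555 -0.3361  0.008 ]
[ 0.5547 -0.3572  0.0081]
[ 0.5283 -0.3801  0.0043]
[ 0.5104 -0.3784  0.0032]
[ 0.529  -0.3525  0.0079]
[ 0.4903 -0.2868  0.0078]
[ 0.4667 -0.3079  0.0084]
plate
[0.4658 0.0847 0.0192]
[ 0.4495 -0.0906  0.0143]
[ 0.8048 -0.1282  0.0156]
[0.8184 0.0533 0.0147]
```

```bash
cat >> h.py <<'E'
def down(psi,lean=0):
    "tool down, jaw axis at yaw psi deg; lean about tool y (deg)"
    c,s=np.cos(np.radians(psi)),np.sin(np.radians(psi))
    M=np.array([[-s,c,0],[c,s,0],[0,0,-1.]])
    return M@R.from_euler('y',lean,degrees=True).as_matrix()
E
python3 -c "
from h import *
print(rel((.5,.1,.3),down(0)),rel((.5,-.02,.3),down(-10)))"
```

```text
[-4.0000e-04  3.0000e-04  3.5020e-01 -1.0006e+00 -8.9670e-01 -1.7230e-01] [-4.0000e-04  4.0000e-04  4.0570e-01 -1.1366e+00 -1.1641e+00 -1.7190e-01]
```

>>> apply_moves(plan=[[[0, 0, 0.35, -0.98, -0.88, -0.17, -1], [0, 0, 0.35, -0.98, -0.88, -0.17, -1], [0, 0, 0.35, -0.98, -0.88, -0.17, -1], [0, 0, 0.35, -0.98, -0.88, -0.17, -1], [0, 0, 0.35, -0.98, -0.88, -0.17, -1], [0, 0, 0.35, -0.98, -0.88, -0.17, -1], [0, 0, 0.35, -0.98, -0.88, -0.17, -1], [0, 0, 0.35, -0.98, -0.88, -0.17, -1], [0, 0, 0.35, -0.98, -0.88, -0.17, -1], [0, 0, 0.35, -0.98, -0.88, -0.17, -1], [0, 0, 0.35, -0.98, -0.88, -0.17, -1], [0, 0, 0.35, -0.98, -0.88, -0.17, -1]]])

```text
clock: 1.1
tcp_pos: [0.4847, 0.1369, 0.2955]
orientation: [-2.22, -2.222, 0.0]
contact_force: [1.2, -0.7, 0.6]
grip_width: 0.0854
```

```bash
python3 -c "
from h import *
s=r.get_obs();print(s['clock'],s['tcp_pos'].round(3),s['joints'].round(3))
print(R.from_rotvec(s['orientation']).as_matrix().round(3))
print(rel((.47,-.26,.23),down(-48)))
f=snap('wrist','w0');print(f['fx'],f['cx'],f['cy'],f['pose'].round(3).tolist())"
```

```text
1.1 [0.485 0.137 0.295] [-0.799  0.129  0.446  1.901 -0.062  1.125 -0.329]
[[-0.001  1.    -0.   ]
 [ 1.     0.001  0.   ]
 [ 0.    -0.    -1.   ]]
[-1.000e-04 -0.000e+00  2.669e-01 -9.922e-01 -3.740e-02  1.635e-01]
309.70691628693146 319.7558703713335 195.45519003504097 [[1.0, -0.001, -0.0, 0.484], [0.001, 0.96, 0.28, 0.208], [0.0, -0.28, 0.96, 0.438], [0.0, 0.0, 0.0, 1.0]]
```

>>> apply_moves(plan=[[[0, 0, 0.27, -0.99, -0.04, 0.15, -1], [0, 0, 0.27, -0.99, -0.04, 0.15, -1], [0, 0, 0.27, -0.99, -0.04, 0.15, -1], [0, 0, 0.27, -0.99, -0.04, 0.15, -1], [0, 0, 0.27, -0.99, -0.04, 0.15, -1], [0, 0, 0.27, -0.99, -0.04, 0.15, -1], [0, 0, 0.27, -0.99, -0.04, 0.15, -1], [0, 0, 0.27, -0.99, -0.04, 0.15, -1], [0, 0, 0.27, -0.99, -0.04, 0.15, -1], [0, 0, 0.27, -0.99, -0.04, 0.15, -1], [0, 0, 0.27, -0.99, -0.04, 0.15, -1], [0, 0, 0.27, -0.99, -0.04, 0.15, -1]]])

```text
clock: 2.15
tcp_pos: [0.468, -0.2584, 0.2347]
orientation: [-2.94, -1.105, 0.002]
contact_force: [0.3, -0.0, -0.2]
grip_width: 0.0853
```

```bash
python3 -c "
from h import *
s=r.get_obs();print(s['clock'],s['tcp_pos'].round(3),s['joints'].round(3))
print(R.from_rotvec(s['orientation']).as_matrix().round(3))
f=snap('wrist','w1')
for p in [(.457,-.275,.045),(.498,-.32,.008),(.5415,-.3687,.008)]: print(proj(f,p,True))"
```

```text
2.15 [ 0.468 -0.258  0.235] [-0.242  0.298  0.774  1.924 -0.243  1.015 -0.212]
[[ 0.752  0.659 -0.002]
 [ 0.659 -0.752 -0.   ]
 [-0.001 -0.001 -1.   ]]
(np.float64(324.9289444886041), np.float64(189.48379478007763))
(np.float64(373.61601536691194), np.float64(180.77188872142267))
(np.float64(423.48148895411555), np.float64(180.71910411151907))
```

View pics/w1.png

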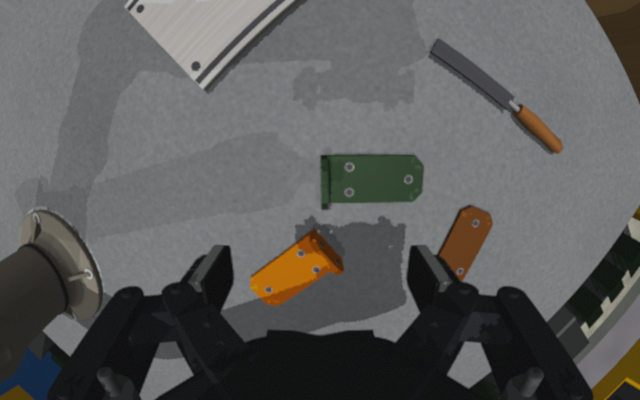

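The wrist view shows the bracket at (321-424, 153-209). The flange is at about x 321-330 and the holes at (349,167), (349,192) and (408,179).

```bash
python3 -c "
from h import *
w=load('w1');t=load('top0');s=load('side0')
W=[(408,179.5),(349,167.5),(349,192.5)]
T=[(280,112),(158,183),(200,228)];S=[(688,220),(594,132),(547,166)]
for c,a,b in zip(W,T,S):
  print(onz(w,*c,.008,True).round(4),tri([ray(w,*c,True),ray(t,375+a[0]*.18,206+a[1]*.18),ray(s,256+(b[0]-400)*.2,246+b[1]*.2)]).round(4))
for p in [(423.5,169),(423.5,191)]: print('tip',onz(w,*p,.008,True).round(4))
for p in [(322,156),(321,209)]: print('fl top',onz(w,*p,.045,True).round(4),onz(w,*p,.0,True).round(4))
for p in [(330,156),(330,207)]: print('fl in',onz(w,*p,.045,True).round(4))
# contour: green mask
hsv=cv2.cvtColor(w['pixels'],cv2.COLOR_BGR2HSV);m=cv2.inRange(hsv,(45,60,20),(85,255,255));
m[:,:250]=0;m[:,470:]=0;m[:130]=0;m[230:]=0
c=max(cv2.findContours(m,0,2)[0],key=cv2.contourArea);print(cv2.minAreaRect(c),cv2.boundingRect(c))
"
```

```text
[ 0.5287 -0.352   0.008 ] [ 0.5289 -0.3523  0.0077]
[ 0.4899 -0.2858  0.008 ] [ 0.4902 -0.2864  0.0076]
[ 0.4666 -0.3072  0.008 ] [ 0.4667 -0.3076  0.0081]
tip [ 0.5521 -0.3578  0.008 ]
tip [ 0.5321 -0.3786  0.008 ]
fl top [ 0.4831 -0.2477  0.045 ] [ 0.4779 -0.2527 -0.    ]
fl top [ 0.4369 -0.2868  0.045 ] [ 0.4255 -0.2971  0.    ]
fl in [ 0.4888 -0.2542  0.045 ]
fl in [ 0.4454 -0.2929  0.045 ]
((372.0, 182.0), (52.0, 100.0), 90.0) (322, 156, 101, 53)
```

```bash
python3 -c "
from h import *
print(rel((.457,-.275,.06),down(-47.8)),rel((.457,-.275,.016),down(-47.8)))"
```

```text
[-3.000e-04  2.000e-04 -4.600e-03 -5.160e-02  1.540e-02  4.371e-01] [-3.000e-04  2.000e-04 -4.600e-03 -5.150e-02  1.550e-02  5.471e-01]
```

>>> apply_moves(plan=[[[0, 0, -0.005, -0.05, 0.015, 0.2, -1], [0, 0, -0.005, -0.05, 0.015, 0.4, -1], [0, 0, -0.005, -0.05, 0.015, 0.44, -1], [0, 0, -0.005, -0.05, 0.015, 0.47, -1], [0, 0, -0.005, -0.05, 0.015, 0.5, -1], [0, 0, -0.005, -0.05, 0.015, 0.53, -1], [0, 0, -0.005, -0.05, 0.015, 0.545, -1], [0, 0, -0.005, -0.05, 0.015, 0.545, -1], [0, 0, -0.005, -0.05, 0.015, 0.545, -1]]])

```text
clock: 2.95
tcp_pos: [0.4594, -0.2748, 0.0189]
orientation: [2.928, 1.135, 0.003]
contact_force: [0.6, -1.1, 1.0]
grip_width: 0.0851
```

```bash
python3 -c "
from h import *
s=r.get_obs();print(s['contact_force'],rel((.457,-.275,.016),down(-47.8)))
f=snap('wrist','w2')
"
```

```text
[ 0.62545928 -1.09882927  0.97959319] [ 0.0007 -0.0004  0.001  -0.0047 -0.0037  0.0072]
```

Within 2 mm of the target, so I close on the flange, then lift slightly.

>>> apply_moves(plan=[[[0, 0, 0, -0.004, -0.004, 0.004, 1], [0, 0, 0, -0.004, -0.004, 0.004, 1], [0, 0, 0, -0.004, -0.004, 0.004, 1], [0, 0, 0, -0.004, -0.004, 0.004, 1], [0, 0, 0, -0.004, -0.004, 0.004, 1], [0, 0, 0, -0.004, -0.004, 0.004, 1], [0, 0, 0, -0.004, -0.004, 0.004, 1], [0, 0, 0, -0.004, -0.004, 0.004, 1], [0, 0, 0, -0.004, -0.004, 0.004, 1], [0, 0, 0, -0.004, -0.004, 0.004, 1], [0, 0, 0, -0.004, -0.004, 0.004, 1], [0, 0, 0, -0.004, -0.004, 0.004, 1]]], force=90)

```text
clock: 4.0
tcp_pos: [0.4558, -0.2749, 0.016]
orientation: [2.93, 1.134, 0.001]
contact_force: [-0.9, 1.0, 6.8]
grip_width: 0.006
```

```bash
python3 -c "
from h import *
s=r.get_obs();print(s['tcp_pos'],s['contact_force'],s['grip_width'],s['moment'],s['joints'])
"
```

```text
[ 0.45580424 -0.2748851   0.01602066] [-0.88428178  0.95211524  6.80714348] 0.006000210115540001 [ 0.12567361  0.17150307 -0.107301  ] [ 0.02036771  0.62161897  0.52526777  2.07332622 -0.55688651  0.58577172
  0.10674693]
```

>>> apply_moves(plan=[[[0, 0, 0, 0, 0, -0.03, 1], [0, 0, 0, 0, 0, -0.07, 1], [0, 0, 0, 0, 0, -0.14, 1], [0, 0, 0, 0, 0, -0.21, 1], [0, 0, 0, 0, 0, -0.28, 1], [0, 0, 0, 0, 0, -0.28, 1], [0, 0, 0, 0, 0, -0.28, 1]]])

```text
clock: 4.58
tcp_pos: [0.4559, -0.2745, 0.1286]
orientation: [2.929, 1.134, 0.002]
contact_force: [-0.4, -0.1, -6.3]
grip_width: 0.0068
```

```bash
python3 -c "
from h import *
s=r.get_obs();print(s['tcp_pos'],s['contact_force'],s['grip_width'],s['moment'],s['joints'])
f=snap('wrist','w3');cv2.imwrite('pics/w3c.png',cv2.resize(f['pixels'][100:340,160:480],None,fx=2,fy=2)); g=snap('side','s3')
"
```

```text
[ 0.45585214 -0.27445418  0.12858308] [-0.3785619  -0.08598901 -6.25026469] 0.00677736328639696 [ 0.21702193  0.19458711 -0.02376867] [-0.1160111   0.44629802  0.69123213  2.02700334 -0.39498384  0.79995468
 -0.02429425]
```

View pics/w3c.png

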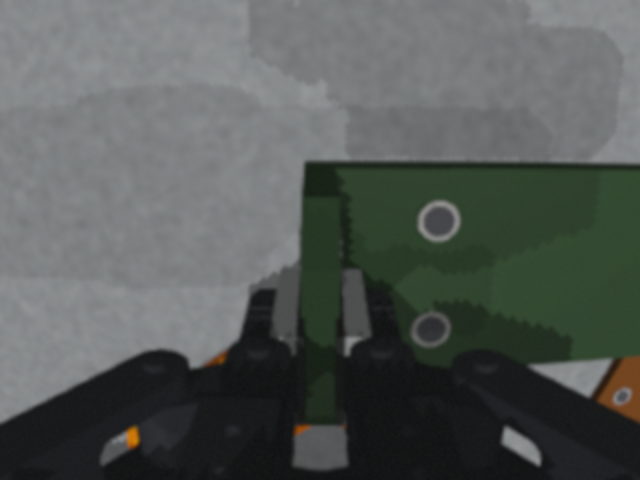

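The bracket is held: the wrist reads -6.3 N and the flange is between the pads at crop (322,330). I carry it over the plate.

```bash
python3 -c "
from h import *
f=load('w3');e=np.array([.672,-.741,0]);n=np.array([.741,.672,0]);o=np.array([.498,-.32,.008+.1126])
print([np.round(proj(f,o+e*-.031+n*q,True),1) for q in(.016,-.016)],'seen (379.5,210.5),(375.5,264.5)')
print(rel((.484,-.0055,.13),down(-5.6)))"
```

```text
[array([380.1, 215.2]), array([375.8, 268.7])] seen (379.5,210.5),(375.5,264.5)
[-1.000e-03 -1.000e-04 -2.336e-01  5.061e-01 -4.453e-01 -7.900e-03]
```

>>> apply_moves(plan=[[[0, 0, -0.234, 0.506, -0.446, -0.01, 1], [0, 0, -0.234, 0.506, -0.446, -0.01, 1], [0, 0, -0.234, 0.506, -0.446, -0.01, 1], [0, 0, -0.234, 0.506, -0.446, -0.01, 1], [0, 0, -0.234, 0.506, -0.446, -0.01, 1], [0, 0, -0.234, 0.506, -0.446, -0.01, 1], [0, 0, -0.234, 0.506, -0.446, -0.01, 1], [0, 0, -0.234, 0.506, -0.446, -0.01, 1], [0, 0, -0.234, 0.506, -0.446, -0.01, 1], [0, 0, -0.234, 0.506, -0.446, -0.01, 1]]])

```text
clock: 5.52
tcp_pos: [0.4838, -0.0074, 0.1305]
orientation: [-2.326, -2.109, 0.005]
contact_force: [0.1, -1.0, -5.7]
grip_width: 0.0064
```

```bash
python3 -c "
from h import *
s=r.get_obs();print(s['tcp_pos'],s['contact_force'],s['grip_width'],s['joints'].round(2))
print(rel((.484,-.0055,.042),down(-5.6)))
f=snap('top','t4');g=snap('wrist','w4')
z=lambda i,u,v,w,h:cv2.resize(i[v:v+h,u:u+w],None,fx=2.5,fy=2.5,interpolation=cv2.INTER_CUBIC)
cv2.imwrite('pics/c4.png',np.hstack([z(f['pixels'],250,110,130,160),z(g['pixels'],290,100,190,160)]))"
```

```text
[ 0.48376069 -0.00736794  0.13047044] [ 0.13091418 -0.98345395 -5.65952329] 0.006431984095712295 [-0.52  0.32  0.49  2.12 -0.22  0.75  0.01]
[-0.0009  0.0005 -0.      0.005   0.0008  0.2212]
```

View pics/c4.png

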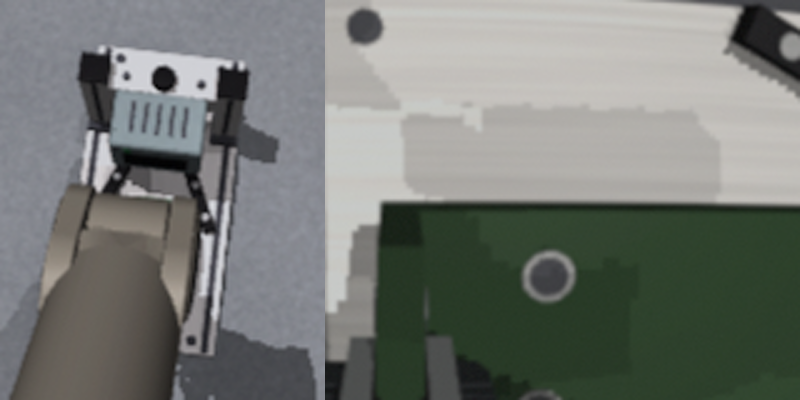

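The bracket is in line with the plate and the left rail's mouth shows at the upper right. Lowering.

>>> apply_moves(plan=[[[0, 0, 0, 0.005, 0, 0.08, 1], [0, 0, 0, 0.005, 0, 0.16, 1], [0, 0, 0, 0.005, 0, 0.2, 1], [0, 0, 0, 0.005, 0, 0.22, 1], [0, 0, 0, 0.005, 0, 0.23, 1], [0, 0, 0, 0.005, 0, 0.235, 1], [0, 0, 0, 0.005, 0, 0.238, 1], [0, 0, 0, 0.005, 0, 0.238, 1], [0, 0, 0, 0.005, 0, 0.238, 1]]])

```text
clock: 6.37
tcp_pos: [0.4861, -0.0045, 0.0374]
orientation: [2.326, 2.11, 0.002]
contact_force: [-0.1, 0.5, -5.4]
grip_width: 0.0068
```

```bash
python3 -c "
from h import *
s=r.get_obs();print(s['tcp_pos'],s['contact_force'],s['grip_width'],s['moment'])"
```

```text
[ 0.48610434 -0.00449017  0.03736383] [-0.14179904  0.45738473 -5.38964841] 0.006781116609540896 [ 0.01761575  0.28965809 -0.00939839]
```

>>> apply_moves(plan=[[[0, 0, 0, 0, 0, 0.004, 1], [0, 0, 0, 0, 0, 0.007, 1], [0, 0, 0, 0, 0, 0.009, 1], [0, 0, 0, 0, 0, 0.009, 1], [0, 0, 0, 0, 0, 0.009, 1]]])

```text
clock: 6.78
tcp_pos: [0.4857, -0.0043, 0.034]
orientation: [-2.326, -2.111, -0.002]
contact_force: [-3.8, 0.8, 10.0]
grip_width: 0.0067
```

Contact with the plate (+10 N), so I open, hold and retreat straight up.

>>> apply_moves(plan=[[[0, 0, 0, 0, 0, 0, -1], [0, 0, 0, 0, 0, 0, -1], [0, 0, 0, 0, 0, 0, -1], [0, 0, 0, 0, 0, 0, -1], [0, 0, 0, 0, 0, 0, -1], [0, 0, 0, 0, 0, 0, -1], [0, 0, 0, 0, 0, 0, -1], [0, 0, 0, 0, 0, 0, -1], [0, 0, 0, 0, 0, -0.08, -1], [0, 0, 0, 0, 0, -0.16, -1], [0, 0, 0, 0, 0, -0.25, -1], [0, 0, 0, 0, 0, -0.25, -1]]])

```text
clock: 7.78
tcp_pos: [0.489, -0.0048, 0.1382]
orientation: [2.324, 2.107, 0.012]
contact_force: [0.2, -0.2, -0.9]
grip_width: 0.0851
```

```bash
python3 -c "
from h import *
s=r.get_obs();print(s['tcp_pos'],s['contact_force'],s['grip_width'],s['joints'].round(2))
g=snap('wrist','w5')
z=lambda i,u,v,w,h:cv2.resize(i[v:v+h,u:u+w],None,fx=2,fy=2,interpolation=cv2.INTER_CUBIC)
cv2.imwrite('pics/w5c.png',z(g['pixels'],240,40,400,280))"
```

```text
[ 0.4889632  -0.00479443  0.13821689] [ 0.17207018 -0.15341903 -0.93455671] 0.08510130956427199 [-0.54  0.32  0.51  2.11 -0.22  0.75  0.01]
```

View pics/w5c.png

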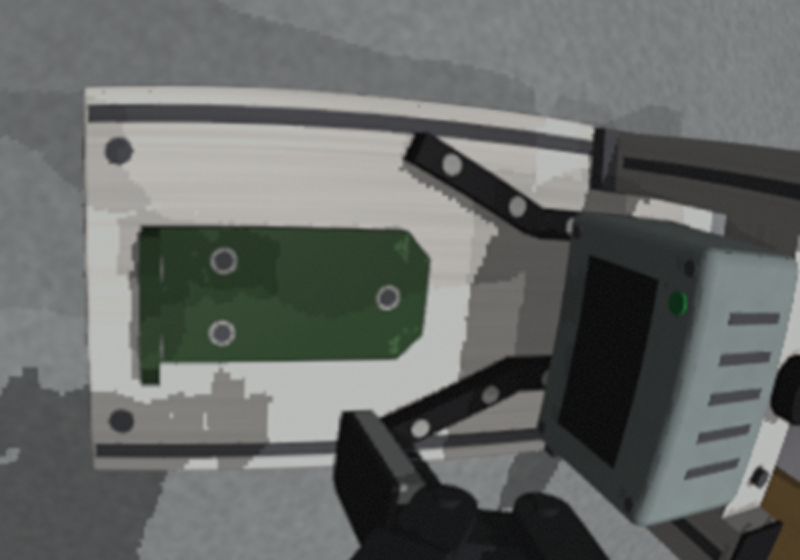

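Released flat at the mouth: holes at crop (223,261), (221,333), (388,297), rails symmetric ahead. I compute its pose relative to the machine.

```bash
python3 -c "
from h import *
w=load('w5');q=lambda u,v,z:onz(w,240+u/2,40+v/2,z,True)
h=[q(223,261,.026),q(221,333,.026),q(388,297,.026)]
a=(h[0]+h[1])/2;d=h[2]-a;print('holes',np.round(h,4),'yaw',np.degrees(np.arctan2(d[1],d[0])),np.linalg.norm(d))
P=[q(85,88,.018),q(94,469,.018)];print('front corners',np.round(P,4))
print('bolts',q(118,151,.018).round(4),q(121,421,.018).round(4))
print('groove L',q(90,113,.018).round(4),q(590,147,.018).round(4),'R',q(98,452,.018).round(4),q(540,434,.018).round(4))
print('rail mouth outer/inner L',q(425,132,.032).round(4),q(404,160,.032).round(4))
print('rail screws',q(452,164,.032).round(4),q(518,206,.032).round(4),q(421,428,.032).round(4),q(490,394,.032).round(4))
"
```

```text
holes [[ 0.518   0.0117  0.026 ]
 [ 0.5149 -0.02    0.026 ]
 [ 0.5915 -0.0111  0.026 ]] yaw -5.323583083299748 0.07541563701853304
front corners [[ 0.4676  0.0899  0.018 ]
 [ 0.4494 -0.0866  0.018 ]]
bolts [0.4786 0.0616 0.018 ] [ 0.4659 -0.0616  0.018 ]
groove L [0.4686 0.079  0.018 ] [0.7126 0.054  0.018 ] R [ 0.4527 -0.0773  0.018 ] [ 0.6926 -0.1017  0.018 ]
rail mouth outer/inner L [0.6086 0.0615 0.032 ] [0.5981 0.0498 0.032 ]
rail screws [0.6212 0.0474 0.032 ] [0.6563 0.0275 0.032 ] [ 0.6088 -0.0765  0.032 ] [ 0.6463 -0.0639  0.032 ]
```

Machine axis yaw is about -5.8° with origin (0.687,-0.022). The bracket tip is at machine x -0.076, y about 0, so it was released well centred. Next: shut the gripper, turn the jaws crosswise and go behind the flange.

```bash
cat >> h.py <<'E'
O=np.array([.6873,-.0216,0]);MX=np.array([.9949,-.1011,0])
def mach(x,z,y=0): return O+MX*x+np.array([.1011,.9949,0])*y+np.array([0,0,z])
def st():
    s=r.get_obs();p=s['tcp_pos']-O
    print('t',round(s['clock'],2),'machine xyz',np.round([p@MX,p@np.array([.1011,.9949,0]),p[2]],4),'F',s['contact_force'].round(1),'w',round(s['grip_width'],4),'q',s['joints'].round(2))
    M=R.from_rotvec(s['orientation']).as_matrix();print('z',M[:,2].round(3),'y',M[:,1].round(3))
E
python3 -c "
from h import *
st();print(rel(mach(-.243,.13),down(84.2)))"
```

```text
t 7.83 machine xyz [-0.2002 -0.003   0.136 ] F [ 0.6  0.3 -0.8] w 0.0854 q [-0.54  0.32  0.5   2.12 -0.23  0.75  0.01]
z [ 0.007  0.002 -1.   ] y [ 0.995 -0.097  0.006]
[ 0.0022  0.001  -0.4987  0.0079 -0.107   0.0142]
```

>>> apply_moves(plan=[[[0, 0, -0.5, 0.008, -0.107, 0, 1], [0, 0, -0.5, 0.008, -0.107, 0, 1], [0, 0, -0.5, 0.008, -0.107, 0, 1], [0, 0, -0.5, 0.008, -0.107, 0, 1], [0, 0, -0.5, 0.008, -0.107, 0, 1], [0, 0, -0.5, 0.008, -0.107, 0, 1], [0, 0, -0.5, 0.008, -0.107, 0, 1], [0, 0, -0.5, 0.008, -0.107, 0, 1], [0, 0, -0.5, 0.008, -0.107, 0, 1], [0, 0, -0.5, 0.008, -0.107, 0, 1], [0, 0, -0.5, 0.008, -0.107, 0, 1], [0, 0, -0.5, 0.008, -0.107, 0, 1]]])

```text
clock: 8.83
tcp_pos: [0.4423, 0.0028, 0.132]
orientation: [-0.253, -3.13, 0.0]
contact_force: [-0.7, -0.2, -0.4]
grip_width: 0.0001
```

>>> apply_moves(plan=[[[0, 0, -0.022, 0, 0, 0, 1], [0, 0, -0.022, 0, 0, 0, 1], [0, 0, -0.022, 0, 0, 0, 1]]])

```text
clock: 9.08
tcp_pos: [0.4425, 0.0027, 0.1323]
orientation: [-0.159, -3.136, 0.0]
contact_force: [0.1, -0.6, 0.4]
grip_width: -0.0001
```

```bash
python3 -c "
from h import *
st();print(rel(mach(-.243,.13),down(84.2)),rel(mach(-.243,.038),down(84.2)))"
```

```text
t 9.08 machine xyz [-0.2461 -0.0006  0.1323] F [ 0.1 -0.6  0.4] w -0.0001 q [-0.32  0.23  0.2   2.2  -0.07  0.72  1.39]
z [-0.001 -0.    -1.   ] y [ 0.101  0.995 -0.   ]
[-0.     -0.0004  0.     -0.0076  0.0014  0.0057] [-0.     -0.0004  0.     -0.0079  0.0015  0.2357]
```

>>> apply_moves(plan=[[[0, 0, 0, 0, 0.001, 0.1, 1], [0, 0, 0, 0, 0.001, 0.2, 1], [0, 0, 0, 0, 0.001, 0.24, 1], [0, 0, 0, 0, 0.001, 0.24, 1], [0, 0, 0, -0.03, 0.001, 0.24, 1], [0, 0, 0, -0.05, 0.001, 0.24, 1], [0, 0, 0, -0.065, 0.001, 0.24, 1], [0, 0, 0, -0.08, 0.001, 0.24, 1], [0, 0, 0, -0.095, 0.001, 0.24, 1], [0, 0, 0, -0.11, 0.001, 0.24, 1], [0, 0, 0, -0.125, 0.001, 0.24, 1], [0, 0, 0, -0.14, 0.001, 0.24, 1]]])

```text
clock: 10.08
tcp_pos: [0.4989, -0.0024, 0.037]
orientation: [-0.155, -3.137, -0.0]
contact_force: [-3.6, -0.4, 1.7]
grip_width: 0.0005
```

```bash
python3 -c "
from h import *
st();print(rel(mach(-.12,.034),down(84.2,20)),rel(mach(-.12,.034),down(84.2,-20)),(down(84.2,20)[:,2]).round(2))"
```

```text
t 10.08 machine xyz [-1.894e-01  1.000e-04  3.700e-02] F [-3.6 -0.4  1.7] w 0.0005 q [-0.25  0.48  0.16  2.12 -0.14  0.54  1.49]
z [-0.001  0.    -1.   ] y [ 0.099  0.995 -0.   ]
[-1.000e-04  1.109e-01  8.000e-04 -1.734e-01 -7.000e-04  7.300e-03] [ 1.000e-04 -1.113e-01  8.000e-04 -1.734e-01 -7.000e-04  7.300e-03] [-0.34  0.03 -0.94]
```

>>> apply_moves(plan=[[[0, 0, 0, -0.015, 0, 0, 1], [0, 0, 0, -0.03, 0, 0.003, 1], [0, -0.01, 0, -0.045, 0, 0.005, 1], [0, -0.02, 0, -0.06, 0, 0.005, 1], [0, -0.03, 0, -0.075, 0, 0.005, 1], [0, -0.04, 0, -0.09, 0, 0.005, 1], [0, -0.05, 0, -0.105, 0, 0.005, 1], [0, -0.06, 0, -0.12, 0, 0.005, 1], [0, -0.07, 0, -0.135, 0, 0.005, 1], [0, -0.08, 0, -0.15, 0, 0.005, 1], [0, -0.09, 0, -0.165, 0, 0.005, 1], [0, -0.1, 0, -0.18, 0, 0.005, 1]]])

```text
clock: 11.08
tcp_pos: [0.5713, -0.0094, 0.0366]
orientation: [0.14, 2.83, -0.023]
contact_force: [8.5, 1.1, 1.6]
grip_width: -0.0002
```

```bash
python3 -c "
from h import *
st();print(rel(mach(-.06,.034),down(84.2,-40)))
g=snap('side','s6');t=snap('top','t6')
z=lambda i,u,v,w,h:cv2.resize(i[v:v+h,u:u+w],(400,300),interpolation=cv2.INTER_CUBIC)
cv2.imwrite('pics/c6.png',np.hstack([z(t['pixels'],240,120,160,120),z(g['pixels'],260,120,160,120)]))"
```

```text
t 11.08 machine xyz [-0.1166  0.0004  0.0366] F [8.5 1.1 1.6] w -0.0002 q [-0.28  0.49  0.18  2.19 -0.07  0.17  1.4 ]
z [ 0.302 -0.031 -0.953] y [ 0.099  0.995 -0.001]
[ 1.000e-04 -1.240e-01  9.000e-04 -1.329e-01 -1.400e-03  4.920e-02]
```

View pics/c6.png

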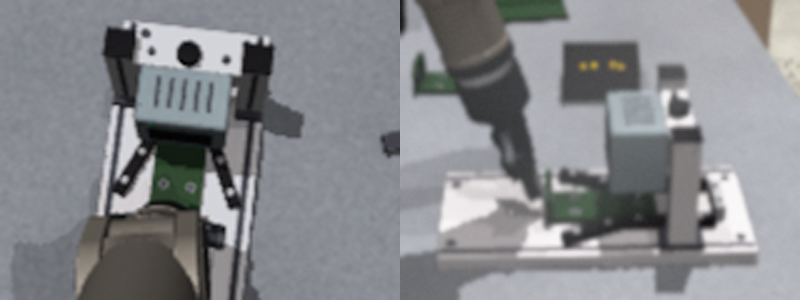

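The top and side views show the bracket running straight into the rails. Joint 6 is at its limit at 17° of lean. I push further and increase the lean as the reach grows.

>>> apply_moves(plan=[[[0, 0, 0, -0.015, 0, 0.005, 1], [0, 0, 0, -0.03, 0, 0.01, 1], [0, -0.01, 0, -0.045, 0, 0.015, 1], [0, -0.02, 0, -0.06, 0, 0.019, 1], [0, -0.03, 0, -0.07, 0, 0.022, 1], [0, -0.04, 0, -0.08, 0, 0.025, 1], [0, -0.04, 0, -0.08, 0, 0.025, 1], [0, -0.04, 0, -0.08, 0, 0.025, 1]]])

```text
clock: 11.85
tcp_pos: [0.5958, -0.0198, 0.0343]
orientation: [0.141, 2.753, -0.06]
contact_force: [-2.7, 0.5, -1.1]
grip_width: -0.0
```

```bash
python3 -c "
from h import *
st();print(rel(mach(-.06,.034),down(84.2,-30)))"
```

```text
t 11.85 machine xyz [-0.0912 -0.0074  0.0343] F [-2.7  0.5 -1.1] w -0.0 q [-0.06  0.51 -0.08  2.18  1.04  0.17  0.34]
z [ 0.372 -0.061 -0.926] y [ 0.107  0.994 -0.022]
[-0.0072 -0.0438  0.0015 -0.072   0.019   0.0297]
```

The wrist is swinging through its singular region (j5 from 0 to 1), which threw it 7 mm off line. I back off 45 mm, finish the flip clear of the part at 40° lean, then return.

```bash
python3 -c "
from h import *
print(rel(mach(-.135,.06),down(84.2,-40)))"
```

```text
[-0.0071 -0.0993  0.0022  0.0772  0.0165 -0.1011]
```

>>> apply_moves(plan=[[[0, 0, 0, 0.04, 0.0, -0.05, 1], [0, 0, 0, 0.077, 0.0, -0.1, 1], [-0.007, -0.02, 0.002, 0.077, 0.01, -0.1, 1], [-0.007, -0.04, 0.002, 0.077, 0.016, -0.1, 1], [-0.007, -0.06, 0.002, 0.077, 0.016, -0.1, 1], [-0.007, -0.08, 0.002, 0.077, 0.016, -0.1, 1], [-0.007, -0.1, 0.002, 0.077, 0.016, -0.1, 1], [-0.007, -0.1, 0.002, 0.077, 0.016, -0.1, 1], [-0.007, -0.1, 0.002, 0.077, 0.016, -0.1, 1], [-0.007, -0.1, 0.002, 0.077, 0.016, -0.1, 1], [-0.007, -0.1, 0.002, 0.077, 0.016, -0.1, 1], [-0.007, -0.1, 0.002, 0.077, 0.016, -0.1, 1]]])

```text
clock: 12.85
tcp_pos: [0.5525, -0.0092, 0.0592]
orientation: [0.128, 2.441, -0.044]
contact_force: [-0.9, -0.2, -0.7]
grip_width: 0.0004
```

```bash
python3 -c "
from h import *
st();print(rel(mach(-.13,.06),down(84.2,-40)))"
```

```text
t 12.85 machine xyz [-0.1354 -0.0013  0.0592] F [-0.9 -0.2 -0.7] w 0.0004 q [ 0.41  0.56 -0.72  2.43  2.3   0.67 -0.86]
z [ 0.639 -0.065 -0.766] y [0.104 0.995 0.002]
[-0.0001 -0.0001 -0.0011 -0.0116  0.0034  0.007 ]
```

```bash
python3 -c "
from h import *
for x,z in [(-.135,.035),(-.10,.035),(-.075,.035),(-.06,.035),(-.048,.035)]: print(x,rel(mach(x,z),down(84.2,-40)))"
```

```text
-0.135 [-0.0001 -0.0001 -0.0011  0.0381  0.0032  0.0469]
-0.1 [-1.000e-04 -1.000e-04 -1.100e-03 -2.900e-02  3.500e-03  1.031e-01]
-0.075 [-1.000e-04 -1.000e-04 -1.100e-03 -7.680e-02  3.600e-03  1.433e-01]
-0.06 [-1.000e-04 -1.000e-04 -1.100e-03 -1.056e-01  3.700e-03  1.674e-01]
-0.048 [-1.000e-04 -1.000e-04 -1.100e-03 -1.286e-01  3.800e-03  1.866e-01]
```

>>> apply_moves(plan=[[[0, 0, 0, 0.02, 0.003, 0.025, 1], [0, 0, 0, 0.038, 0.003, 0.047, 1], [0, 0, 0, 0.038, 0.003, 0.047, 1], [0, 0, 0, 0.02, 0.003, 0.062, 1], [0, 0, 0, 0.0, 0.003, 0.079, 1], [0, 0, 0, -0.015, 0.003, 0.091, 1], [0, 0, 0, -0.029, 0.003, 0.103, 1], [0, 0, 0, -0.043, 0.003, 0.115, 1], [0, 0, 0, -0.055, 0.003, 0.125, 1], [0, 0, 0, -0.066, 0.003, 0.134, 1], [0, 0, 0, -0.077, 0.003, 0.143, 1], [0, 0, 0, -0.077, 0.003, 0.143, 1]]])

```text
clock: 13.85
tcp_pos: [0.6135, -0.013, 0.0359]
orientation: [0.122, 2.44, -0.046]
contact_force: [0.6, -0.9, 0.2]
grip_width: 0.0
```

```bash
python3 -c "
from h import *
st()
for x in(-.065,-.058,-.053,-.048,-.045): print(x,rel(mach(x,.035),down(84.2,-40)))
g=snap('side','s7');t=snap('wrist','w7')
z=lambda i,u,v,w,h:cv2.resize(i[v:v+h,u:u+w],(400,300),interpolation=cv2.INTER_CUBIC)
cv2.imwrite('pics/c7.png',np.hstack([cv2.resize(t['pixels'],(400,250))[:,:],z(g['pixels'],264,144,148,111)[:250]]))"
```

```text
t 13.85 machine xyz [-0.0743  0.0011  0.0359] F [ 0.6 -0.9  0.2] w 0.0 q [ 0.39  0.66 -0.67  2.31  2.31  0.65 -0.79]
z [ 0.64  -0.066 -0.765] y [ 0.101  0.995 -0.001]
-0.065 [-0.0002  0.0004  0.0004 -0.0164 -0.0026  0.0166]
-0.058 [-0.0002  0.0004  0.0004 -0.0297 -0.0026  0.0279]
-0.053 [-0.0002  0.0004  0.0004 -0.0393 -0.0027  0.0359]
-0.048 [-0.0002  0.0004  0.0004 -0.0489 -0.0027  0.044 ]
-0.045 [-0.0002  0.0004  0.0004 -0.0546 -0.0027  0.0488]
```

View pics/c7.png

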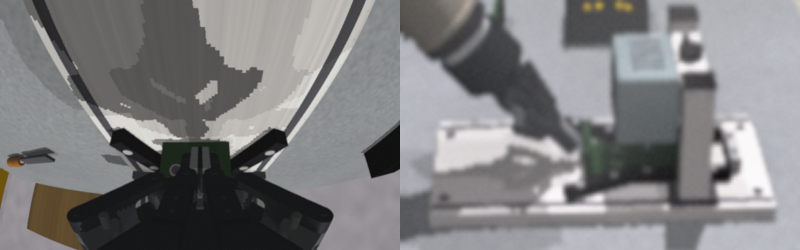

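The flange is centred ahead of the fingers, between the rails. I push on slowly to home, watching the force.

>>> apply_moves(plan=[[[0, 0, 0, -0.006, -0.002, 0.006, 1], [0, 0, 0, -0.012, -0.002, 0.012, 1], [0, 0, 0, -0.018, -0.002, 0.018, 1], [0, 0, 0, -0.024, -0.002, 0.023, 1], [0, 0, 0, -0.03, -0.002, 0.028, 1], [0, 0, 0, -0.035, -0.002, 0.032, 1], [0, 0, 0, -0.04, -0.002, 0.036, 1], [0, 0, 0, -0.043, -0.002, 0.039, 1], [0, 0, 0, -0.043, -0.002, 0.039, 1], [0, 0, 0, -0.043, -0.002, 0.039, 1]]])

```text
clock: 14.78
tcp_pos: [0.636, -0.0166, 0.035]
orientation: [0.123, 2.44, -0.047]
contact_force: [-1.2, 0.8, -0.3]
grip_width: -0.0001
```

```bash
python3 -c "
from h import *
st()
for x in(-.048,-.045,-.042): print(x,rel(mach(x,.035),down(84.2,-40)))"
```

```text
t 14.78 machine xyz [-0.0516 -0.0002  0.035 ] F [-1.2  0.8 -0.3] w -0.0001 q [ 0.39  0.67 -0.65  2.26  2.29  0.62 -0.76]
z [ 0.64  -0.066 -0.765] y [ 0.101  0.995 -0.002]
-0.048 [-0.0004  0.0004  0.0003 -0.0068  0.0004  0.0057]
-0.045 [-0.0004  0.0004  0.0003 -0.0126  0.0004  0.0106]
-0.042 [-0.0004  0.0004  0.0003 -0.0183  0.0004  0.0154]
```

>>> apply_moves(plan=[[[0, 0, 0, -0.002, 0, 0.0016, 1], [0, 0, 0, -0.004, 0, 0.0033, 1], [0, 0, 0, -0.006, 0, 0.005, 1], [0, 0, 0, -0.008, 0, 0.0067, 1], [0, 0, 0, -0.01, 0, 0.0084, 1], [0, 0, 0, -0.012, 0, 0.01, 1], [0, 0, 0, -0.012, 0, 0.01, 1]]])

```text
clock: 15.37
tcp_pos: [0.6401, -0.0165, 0.0341]
orientation: [0.121, 2.443, -0.046]
contact_force: [-9.4, 0.5, 3.7]
grip_width: 0.0002
```

```bash
python3 -c "
from h import *
st()"
```

```text
t 15.37 machine xyz [-0.0475  0.0003  0.0341] F [-9.4  0.5  3.7] w 0.0002 q [ 0.38  0.67 -0.64  2.25  2.29  0.61 -0.75]
z [ 0.638 -0.065 -0.767] y [ 0.1    0.995 -0.001]
```

>>> apply_moves(plan=[[[0, 0, 0, -0.002, 0, 0.0017, 1], [0, 0, 0, -0.004, 0, 0.0034, 1], [0, 0, 0, -0.005, 0, 0.0042, 1], [0, 0, 0, -0.005, 0, 0.0042, 1]]])

```text
clock: 15.7
tcp_pos: [0.6403, -0.0164, 0.0332]
orientation: [0.12, 2.446, -0.045]
contact_force: [-17.8, 0.8, 10.5]
grip_width: 0.0005
```

```bash
python3 -c "
from h import *
st()"
```

```text
t 15.7 machine xyz [-0.0472  0.0004  0.0332] F [-17.8   0.8  10.5] w 0.0005 q [ 0.38  0.67 -0.64  2.25  2.28  0.61 -0.74]
z [ 0.635 -0.064 -0.769] y [ 0.098  0.995 -0.001]
```

Force rose from 9 to 18 N with no movement, at the predicted home position, so it is against the stop. I retreat straight back, then up and clear.

>>> apply_moves(plan=[[[0, 0, 0, 0.01, 0, -0.008, 1], [0, 0, 0, 0.03, 0, -0.025, 1], [0, 0, 0, 0.07, 0, -0.058, 1], [0, 0, 0, 0.13, 0, -0.11, 1], [0, 0, 0, 0.13, 0, -0.18, 1], [0, 0, 0, 0.13, 0, -0.26, 1], [0, 0, 0, 0.13, 0, -0.34, 1], [0, 0, 0, 0.13, 0, -0.34, 1], [0, 0, 0, 0.13, 0, -0.34, 1], [0, 0, 0, 0.13, 0, -0.34, 1], [0, 0, 0, 0.13, 0, -0.34, 1]]])

```text
clock: 16.62
tcp_pos: [0.5315, -0.0065, 0.1082]
orientation: [0.131, 2.451, -0.051]
contact_force: [0.7, 0.2, 0.7]
grip_width: -0.0
```

```bash
python3 -c "
from h import *
st()
g=snap('side','s8');t=snap('top','t8')
z=lambda i,u,v,w,h:cv2.resize(i[v:v+h,u:u+w],(400,300),interpolation=cv2.INTER_CUBIC)
cv2.imwrite('pics/c8.png',np.vstack([np.hstack([z(t['pixels'],262,116,100,75),z(g['pixels'],290,160,100,75)]),cv2.resize(np.hstack([t['pixels'],g['pixels']]),(800,250))]))"
```

```text
t 16.62 machine xyz [-0.1566 -0.0007  0.1082] F [0.7 0.2 0.7] w -0.0 q [ 0.91  0.78 -1.41  2.43  1.93  0.97 -0.34]
z [ 0.631 -0.071 -0.773] y [ 0.108  0.994 -0.003]
```

View pics/c8.png

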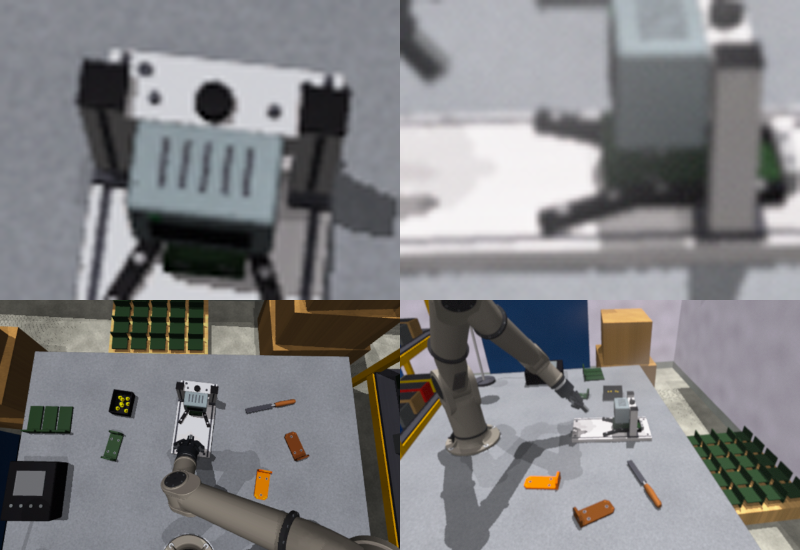

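Flange seated just in front of the head (top crop, bottom edge at y≈275). The free end shows behind the post at side crop (780,170), and the channel, tub and file look unmoved. One numeric check, then hand in.

```bash
python3 -c "
from h import *
t=load('t8')
for u in(165,203,242):
  p=onz(t,262+u*.25,116+274*.25+(u-203)*.02,.018)-O; print('flange outer foot, machine x,y',(p@MX).round(4),(p@np.array([.1011,.9949,0])).round(4))
a=load('top0')['pixels'].astype(int);b=t['pixels'].astype(int)
d=np.abs(a-b).max(2)
for n,(u,v,w,h) in dict(channel=(155,200,50,62),tub=(170,138,50,52),file=(385,150,95,35)).items(): print(n,np.percentile(d[v:v+h,u:u+w],[50,95]))
st();r.hand_in()"
```

```text
flange outer foot, machine x,y -0.0423 0.0253
flange outer foot, machine x,y -0.0414 -0.0029
flange outer foot, machine x,y -0.0404 -0.0318
channel [ 5. 26.]
tub [4. 6.]
file [5. 6.]
t 16.72 machine xyz [-0.1565  0.003   0.1092] F [-0.1 -1.   0.1] w -0.0 q [ 0.91  0.78 -1.41  2.43  1.93  0.97 -0.34]
z [ 0.633 -0.066 -0.771] y [ 0.101  0.995 -0.002]
the job is handed in; nothing more can be done
```

The green bracket is loaded and the job is handed in at about 17 s of the 61 s limit; `hand_in()` gives no verdict.

I gripped the bracket by its flange and laid it flat on the plate in the mouth of the rails, with its tip at machine x ≈ -0.076 and y ≈ 0. After letting go, I pushed it in with the shut fingers leaned back 40° at the end. Partway through I had to back off and let the wrist flip over, because joint 6 had reached its limit. That moment dragged the fingertips about 7 mm sideways; the rails kept the bracket in line.

**Last checks:**
- **Home against the stop:** the push force rose from 9 to 18 N with no further movement, at the predicted position. The top view puts the flange's outer face at machine x ≈ -0.041, nominal -0.040.
- **Centring:** the same view gives y ≈ -3 mm at the flange, coarse to about 3 mm. I did not measure the tip's centring directly; it rests on the 63 mm rail gap.
- **Bystanders:** the tub and file are unchanged in the images. The channel's small pixel difference I put down to the arm's shadow, since it looks to be in the same place.
- **Robot:** clear of everything, contact force about 1 N or less. I did not see any contact with the head, but joint 3 ended at its range limit of -1.41 and joint 4 close to its own.

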